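# Hold the watch case open

## Robot

A 6-joint arm with a two-finger parallel gripper is mounted at the origin on the work surface. World frame = base frame: x ahead of the robot, y to its left, z up, the work surface at z = 0. Lengths are in m, angles in rad, forces in N, time in s.
With the tool pointing down it reaches from about 0.4 to 0.825 m from the base axis. Payload 7 kg.
Tool frame: the origin (TCP) lies on the centre line of the jaws, within the pads' length; the fingertips stand 19 mm ahead of it and the grasp point (between the pads) is the TCP; z points along the fingers, y is the line along which they close (so a half turn about z gives the same grasp; the last joint's range is limited). The gripper opens to 88 mm and grips with 3 to 60 N. Pads are 19 mm wide; open, the fingers measure 130 mm over their backs; the gripper's body (78 mm by 193 mm) begins 47 mm behind the grasp point.
Start: joints at [1.606, 0.359, 0.012, 0, -1.224, -0.288], TCP at [0.169, 0.654, 0.208] pointing down, gripper open.
Joint ranges: [-3.07, 3.07], [-1.43, 2.12], [-1.02, 1.25], [-3.03, 1.67], [-3.05, -0], [-3.03, 3.03]. Speed limits (rad/s): [2.39, 2.39, 3.01, 3.14, 3.14, 3.14].

## Interface

Orientations are given as [roll, pitch, yaw] about the fixed x, y, z axes, in that order (R = Rz(yaw) Ry(pitch) Rx(roll)).
In Python, from station import arm, imaging, models gives the robot as it stands.
- The arm moves only by the tool play_rows, never from a script. Its arguments are lists of equal length, an entry for each row: "travel": the shift along the tool's x, y, z in units of 25 mm (1.0 is 25 mm), a list of three; "twist": the turn about the tool's z in units of 0.15 rad (1.0 is 0.15 rad). A call has 1 to 8 rows; each row shifts and turns the commanded pose from where the row before left it, along the tool's axes as they then stand; what a row does not reach is not made up. A row lasts 1/8 s, in which the tool goes at most 62.5 mm and 10.7 degrees, less where a joint would pass 70% of its speed; a pose out of reach is approached as far as the arm can. A call with a number of a shift or a turn outside -1 to 1 is refused whole. A call with a gripper value outside its range is refused whole. "fingers" is the opening, from 0 (shut) to 1 (fully open), set as the call begins (left out, the last holds). The fingers move at their own pace and stop on an object; "newtons" is the grip in N (left out, the last holds). Time passes only in rows, so rows that do not move let the fingers close. It gives the time, the measured TCP pose, the force, the opening and the grip force at its end, in the units of the state.
- arm.get_state(): the state, without advancing time (a new reading comes with each control period).
- imaging.grab_frame(name): name is "scene" or "top" or "wrist"; returns a dict with "pixels" (480x640x3 uint8, red, green, blue), "fx", "fy", "cx", "cy" (pixels), "R" (3x3) and "t" (3): a world point X has camera coordinates R X + t; the wrist camera has in their place "T_tool_cam" (4x4, takes a point from camera to tool coordinates, whose origin is the TCP and whose axes are the flange's). Camera axes: x right, y down, z forward; pixel columns grow to the right and rows downward; lengths in m; the calibration is good to about 2 mm. A picture is of the moment at which its call begins: read the wrist's pose just before it. There is no depth.
- arm.job_done(): hands the job in; it is judged then, once.
Trained networks look in the newest picture that a camera, given by its name, has taken for a name from the list of things; names that differ only in an ending like _2 or _b are one class to them, and where a whole thing is asked for, a point or a joint stands for the part that bears it (a point fixed in the world has none). Each returns a list of dicts, best first, with "confidence" (0 to 1); they miss things now and then, are a little off and sometimes report something else, mostly with a low value. They report only what shows in the picture. A call takes as long as a camera call.
- models.boxes_of(name, camera): "extent" ([centre column, centre row, width, height] in pixels, round what is visible of it).
- models.silhouettes(name, camera): "pixels" (480x640 bool, what is visible of it) and "extent" ([centre column, centre row, width, height] in pixels, round what is visible of it).
The state is a dict: "t": time; "q": joint angles; "qd": joint speeds; "joint_efforts": joint torques, N m; "eef_pos": TCP position; "ee_rot": TCP orientation; "force": force on the tool from outside, world axes, zero at the start; "moment": the same for the moment, N m; "width": finger opening in m; "gripper_force": force on a finger pad.
Only numpy, scipy, OpenCV 4.12 (cv2) and the standard library are available. Lean on these libraries where they do the work, as an engineer would, in place of code of your own. Each camera call takes 0.05 s, during which the arm holds its last target. There are 200 camera calls.

## Task

The orange eye loupe standing on the glass lid of the watch case is delicate: pick it up with a light grip (no finger pressing harder than 40 N), stand it upright on the green pad without dropping it, and let go, keeping the lid shut meanwhile. Then raise the lid, which has a brass bar handle in front, to 50 degrees open (within 6 degrees) so that I can reach in for a watch, never letting it fall back, and finish there with the gripper still holding the lid. Leave the other things on the bench as they are.

Things in the scene. Friction and masses are not known exactly. Their poses are not given: they have to be found in the camera images.
- case: Fixed dark wooden watch case with three watches inside, 160 mm deep (its x) by 220 mm wide (its y); body 75 mm high, and with the closed 10 mm lid 85 mm high. Origin: centre of the underside; its x axis points from the handle side (front, towards the robot) to the hinge side (back), z up.
- lid (a joint): Hinge of the case's lid, rad: 0 closed, growing as the front edge rises, stop at 1.45; 50 degrees is 0.873. Nearly frictionless: the lid (about 0.35 kg) falls shut from any angle when not held. The lid is a clear panel in a 16 mm wide brown wooden frame, 160 by 220 by 10 mm, panel flush with the frame's top.
- lid_handle (a point): Centre of the lid's round brass bar handle: 12 mm diameter, along the case's y, 50 mm in front of the lid's and case's front edge (44 mm gap for a finger), 80 mm above the bench when closed, 210 mm from the hinge line. 108 mm is free between the two arms that join it to the lid. Axes turn with the lid: x from handle to hinge, y along the bar. The bar may turn between the finger pads.
- lid_hinge (a point): Middle of the lid's hinge line, at the case's back edge (80 mm behind the case's origin along its x), 80 mm above the bench. The hinge line runs along the case's y axis.
- loupe: Delicate orange eye loupe, loose, standing upright on the clear panel of the lid: straight cylinder 34 mm in diameter up to 31 mm, then tapering to 27 mm at its top, 40 mm high, about 45 g. Origin: centre of its foot; z up.
- pad: Fixed green square pad on the bench, 110 by 110 mm, 6 mm thick, beside the case (left or right). Origin: centre of its underside; top 6 mm above it.
- tray: Bystander, fixed: square aluminium parts tray with four compartments, 110 by 110 mm, 22 mm high, on the other side of the case from the pad. Origin: centre of its underside.
- oil: Bystander, loose: amber oil bottle, 36 mm diameter, 70 mm high. Origin: centre of its underside.
- blower: Bystander, loose: terracotta-coloured dust blower, 60 mm diameter, 100 mm high, standing. Origin: centre of its underside.
- driver: Bystander, loose: small screwdriver with blue handle, 130 mm long, lying. Origin: underside of the tool, near its middle.
- stand: Bystander, loose: white watch stand 70 by 80 mm, 73 mm high, with a watch on its cushion. Origin: centre of its underside.

How it is judged:
On the way, in this order (a step that is already met when the one before it is completed fails the run):
1. the loupe stands upright on the green pad, let go, while the lid is still shut (x of loupe in the frame of pad between -0.046 and 0.046 m and y of loupe in the frame of pad between -0.046 and 0.046 m and z of loupe in the frame of pad between 0.003 and 0.012 m and angle between loupe's own z axis and vertical below 0.15 rad and contact force between loupe and the fingers below 0.05 N and linear speed of loupe below 0.02 m/s and value of joint lid below 0.1 rad), for 0.2 s.
2. the lid is lifted by the gripper to 50 degrees open, within 6 (value of joint lid between 0.768 and 0.977 rad and contact force between the fingers and lid above 0.5 N), for 0.2 s.
At the end, for the whole second after the job is handed in: The program has ended with the gripper holding the lid still at 50 degrees open (within 6 degrees), nothing else carrying it; the loupe stands upright (within 8 degrees) on the green pad, its axis within 46 mm of the pad's centre along both pad axes, released and at rest (all of step 2 and velocity of joint lid between -0.1 and 0.1 rad/s and contact force between lid and loupe below 0.05 N and contact force between lid and oil below 0.05 N and contact force between lid and blower below 0.05 N and contact force between lid and driver below 0.05 N and contact force between lid and stand below 0.05 N and x of loupe in the frame of pad between -0.046 and 0.046 m and y of loupe in the frame of pad between -0.046 and 0.046 m and z of loupe in the frame of pad between 0.003 and 0.012 m and angle between loupe's own z axis and vertical below 0.15 rad and contact force between loupe and the fingers below 0.05 N and linear speed of loupe below 0.02 m/s); the arm keeps its last pose, push and grip.
It fails at once if the loupe is squeezed: the two fingers together press on it with more than 90 N (40 N each and a little for the bump of closing) (contact force between the fingers and loupe above 90 N).
It fails at once if the loupe is dropped or knocked flying (free of the fingers and faster than 0.5 m/s) (contact force between the fingers and loupe below 0.01 N and linear speed of loupe above 0.5 m/s).
It fails at once if the lid is raised (above 0.15 rad) before the loupe is over on the pad (horizontal distance between loupe and pad above 0.08 m and value of joint lid above 0.15 rad).
It fails at once if the lid is let fall (closing faster than 1.5 rad/s) (velocity of joint lid below -1.5 rad/s).
It fails at once if a bystander is moved by more than 30 mm or knocked over (distance of any of oil, blower, driver, stand from where it was at the start of the episode above 0.03 m or angle between any of oil, blower, stand's own z axis and vertical above 0.5 rad).
It also fails if it takes over 54 s, if anything falls off the work surface, if the arm or the gripper's body presses on something with over 40 N, if the wrist force passes 120 N, or if a joint passes its speed limit or range.

## Working session

There is one attempt and no reset: what is moved stays moved. The work goes in short steps, Python scripts to look and compute and a tool call to move; the robot and the scene stay as the last step left them, time stands still between calls to the robot, and variables do not carry over. Pictures are saved under pics/ and viewed, at most 10 in all, crops included, and the job is handed in when it is done.

Besides the shell and the picture viewer there is one more tool, called after "Emit:" as name(argument=value, ...), one argument or row to a line, values as JSON. play_rows: Moves the arm, as the interface text tells. Shifts and turns lie within -1 to 1; 1 stands for 25 mm of shift or 0.15 rad of turn. Its arguments: {"type":"object","properties":{"travel":{"type":"array","items":{"type":"array","items":{"type":"number"}}},"twist":{"type":"array","items":{"type":"number"}},"fingers":{"type":"number"},"newtons":{"type":"number"}},"required":["travel","twist"]}

```bash
ls; mkdir -p pics
python3 - <<'E'
from station import arm, imaging, models
import cv2,numpy as np
print(arm.get_state())
for c in ["scene","top"]:
    f=imaging.grab_frame(c); cv2.imwrite(f"pics/{c}0.png",f["pixels"][:,:,::-1])
    print(c,f["fx"],f["fy"],f["cx"],f["cy"],f["R"],f["t"])
    for n in ["case","lid","lid_handle","loupe","pad","tray","oil","blower","driver","stand"]:
        print(n,[(np.round(b["extent"],1).tolist(),round(b["confidence"],2)) for b in models.boxes_of(n,c)][:2])
E
```

```text
pics
{'t': 0.0, 'q': array([ 1.60612161e+00,  3.59414523e-01,  1.10479691e-02, -3.67454635e-04,
       -1.22410338e+00, -2.88109158e-01]), 'qd': array([ 0.00131886, -0.00064518, -0.0013143 , -0.00121828,  0.00016462,
        0.00061067]), 'joint_efforts': array([-9.85442566e-04, -5.82706618e+01,  2.93063271e+01,  6.99747115e+00,
        6.99141747e-03, -1.60666855e-04]), 'eef_pos': array([0.16870457, 0.65302877, 0.20709699]), 'ee_rot': array([ 3.13988987e+00, -1.44398631e-04, -2.52908899e-01]), 'force': array([-0.09762566, -0.13867611,  0.24175966]), 'moment': array([-0.0039345 ,  0.01733742, -0.0705429 ]), 'gripper_force': 0.0, 'width': 0.08765439160846457}
scene 603.3531312027475 603.3531312027475 326.5518853986798 242.4805094374078 [[-6.79875431e-01  7.33327412e-01  5.51703950e-04]
 [ 4.71551398e-01  4.37756097e-01 -7.65512168e-01]
 [-5.61612569e-01 -5.20192758e-01 -6.43421182e-01]] [ 0.37728172 -0.20869124  1.79929162]
case [([308.2, 266.2, 116.3, 102.4], 0.94), ([317.1, 239.2, 13.2, 22.5], 0.15)]
lid [([307.6, 250.9, 113.8, 74.1], 0.74)]
lid_handle [([309.2, 250.1, 113.5, 74.6],
[... 409 characters left out ...]
45189983 324.3614424692227 227.92723108469633 [[ 0.00985886 -0.99983759  0.01508634]
 [-0.98783784 -0.01207957 -0.15501768]
 [ 0.15517474 -0.01337456 -0.9877965 ]] [-0.02407553  0.58541844  1.51481461]
case [([318.5, 224.7, 87.6, 89.0], 0.6)]
lid [([318.8, 224.9, 87.8, 91.9], 0.58), ([150.7, 212.6, 36.8, 33.3], 0.43)]
lid_handle [([318.9, 223.7, 89.8, 85.8], 0.81)]
loupe [([316.9, 222.3, 12.6, 11.5], 0.46)]
pad [([202.3, 278.3, 39.4, 42.8], 0.94)]
tray [([432.5, 276.9, 50.3, 49.3], 0.82), ([316.8, 222.1, 11.3, 15.6], 0.58)]
oil [([420.2, 209.7, 12.9, 10.5], 0.5)]
blower [([212.9, 197.1, 22.9, 25.9], 0.76)]
driver [([151.5, 214.5, 38.6, 33.4], 0.81)]
stand [([507.3, 231.9, 28.8, 31.7], 0.65)]
```

Run:
```python
import cv2
a=cv2.imread("pics/top0.png")[140:340,110:550]; cv2.imwrite("pics/top0c.png",cv2.resize(a,None,fx=1.8,fy=1.8,interpolation=cv2.INTER_CUBIC))
a=cv2.imread("pics/scene0.png")[140:440,130:530]; cv2.imwrite("pics/scene0c.png",cv2.resize(a,None,fx=2,fy=2,interpolation=cv2.INTER_CUBIC))
```

```text
(no output)
```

View pics/top0c.png

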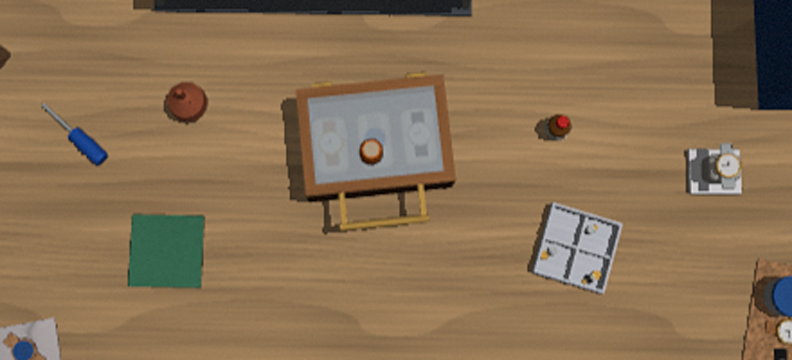

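View pics/scene0c.png

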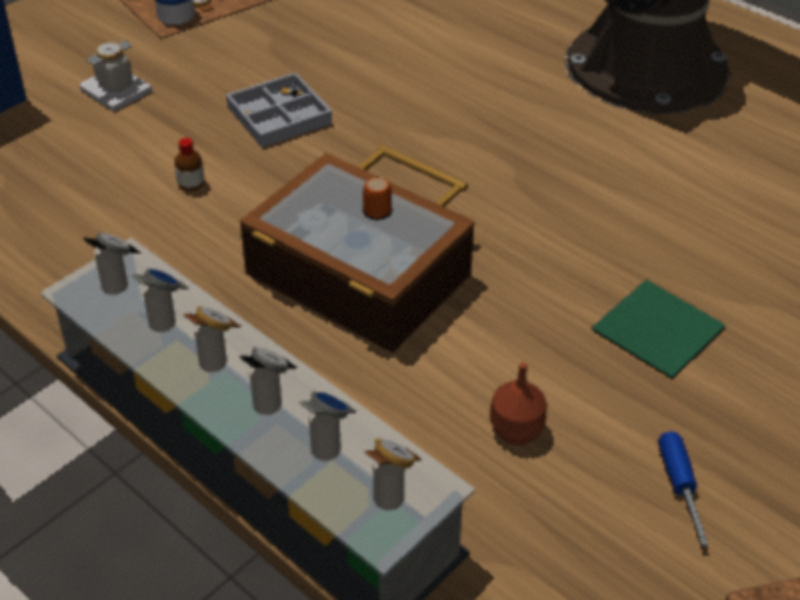

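The top crop shows the lid corners at (297,90), (442,76), (455,181) and (306,195), the bar from (343,226) to (428,216), the loupe at (372,150), and the pad corners at (133,213), (204,215), (202,288) and (129,286). The scene view agrees. The blower, oil, tray and driver are clear of the case.

```bash
cat > h.py <<'E'
import numpy as np
from station import arm, imaging, models
def ray(f,u,v,z):
    "world point at height z for pixel"
    R=np.array(f["R"]);c=-R.T@f["t"]
    d=R.T@[(u-f["cx"])/f["fx"],(v-f["cy"])/f["fy"],1]
    return c+d*(z-c[2])/d[2]
def proj(f,X):
    p=f["R"]@np.array(X)+f["t"]
    return f["fx"]*p[0]/p[2]+f["cx"],f["fy"]*p[1]/p[2]+f["cy"]
E
python3 - <<'E'
from h import *
import cv2
f=imaging.grab_frame("top")
g=lambda u,v,z:ray(f,110+u/1.8,140+v/1.8,z).round(4)
L=[g(*p,.085) for p in [(297,90),(442,76),(455,181),(306,195)]]
print("lid",L,np.mean(L,0),[np.linalg.norm(L[i]-L[i-1]) for i in range(4)])
yax=(L[0]-L[1]+L[3]-L[2]);print("case yaw",np.arctan2(-yax[0],yax[1]))
print("bar",g(343,226,.08),g(428,216,.08))
P=[g(*p,.006) for p in [(133,213),(204,215),(202,288),(129,286)]]
print("pad",P,np.mean(P,0))
m=models.silhouettes("loupe","top")
print("loupe",[(s["extent"],s["confidence"]) for s in m[:2]])
u,v=m[0]["extent"][:2];print(ray(f,u,v,.107))
s=imaging.grab_frame("scene")
for x in models.silhouettes("loupe","scene")[:2]:
    u,v,w,h=x["extent"];print(x["confidence"],x["extent"],ray(s,u,v,.105))
for n,z in [("blower",.05),("oil",.035),("tray",.011),("driver",.01),("stand",.03),("pad",.006)]:
    for cn,c in(("top",f),("scene",s)):
        b=models.boxes_of(n,cn)
        if b:print(n,cn,ray(c,*b[0]["extent"][:2],z).round(3))
E
```

```text
lid [array([0.6799, 0.115 , 0.085 ]), array([ 0.7039, -0.0991,  0.085 ]), array([ 0.5472, -0.1183,  0.085 ]), array([0.5241, 0.0984, 0.085 ])] [ 0.613775 -0.001     0.085   ] [np.float64(0.1566818432365409), np.float64(0.2154409663921883), np.float64(0.15787187843311418), np.float64(0.21792774031774845)]
case yaw 0.10889894762460309
bar [0.48   0.0441 0.08  ] [ 0.496  -0.0793  0.08  ]
pad [array([0.5029, 0.3657, 0.006 ]), array([0.5011, 0.2578, 0.006 ]), array([0.3908, 0.2568, 0.006 ]), array([0.3926, 0.3664, 0.006 ])] [0.44685  0.311675 0.006   ]
loupe [([318.1, 223.6, 14.9, 12.4], 0.58)]
[ 5.87214113e-01 -4.14086249e-04  1.07000000e-01]
0.68 [318.6, 237.5, 12.5, 21.0] [0.58556937 0.003146   0.105     ]
0.46 [460.6, 303.9, 65.6, 44.1] [0.54269744 0.3635936  0.105     ]
blower top [0.666 0.279 0.05 ]
blower scene [0.687 0.297 0.05 ]
oil top [ 0.643 -0.278  0.035]
oil scene [ 0.648 -0.271  0.035]
tray top [ 0.463 -0.318  0.011]
tray scene [ 0.458 -0.31   0.011]
driver top [0.629 0.459 0.01 ]
driver scene [0.63 0.46 0.01]
stand top [ 0.581 -0.521  0.03 ]
stand scene [ 0.577 -0.524  0.03 ]
pad top [0.445 0.312 0.006]
pad scene [0.453 0.317 0.006]
```

Emit:
play_rows(
  travel=[
    [0,0,0],
    [0,0,0],
    [0,0,0],
    [0,0,0],
    [0,0,0],
    [0,0,0],
    [0,0,0],
    [0,0,0],
  ],
  twist=[1,1,1,1,1,1,1,1],
  fingers=1,
  newtons=12,
)

```text
t: 2.9
eef_pos: [0.1688, 0.6535, 0.2081]
ee_rot: [-3.142, 0.0, -1.458]
force: [0.2, 0.5, 0.4]
width: 0.0876
gripper_force: 0.0
```

Emit:
play_rows(
  travel=[
    [1,-0.49,0],
    [1,-0.49,0],
    [1,-0.49,0],
    [1,-0.49,0],
    [1,-0.49,0],
    [1,-0.49,0],
    [1,-0.49,0],
    [1,-0.49,0],
  ],
  twist=[0,0,0,0,0,0,0,0],
)

```text
t: 3.9
eef_pos: [0.2907, 0.4649, 0.2081]
ee_rot: [-3.142, 0.0, -1.453]
force: [0.0, 0.8, -0.6]
width: 0.0879
gripper_force: 0.0
```

Emit:
play_rows(
  travel=[
    [1,-0.49,0],
    [1,-0.49,0],
    [1,-0.49,0],
    [1,-0.49,0],
    [1,-0.49,0],
    [1,-0.49,0],
    [1,-0.49,0],
    [1,-0.49,0],
  ],
  twist=[0,0,0,0,0,0,0,0],
)

```text
t: 4.9
eef_pos: [0.4112, 0.2777, 0.2082]
ee_rot: [-3.141, 0.0, -1.453]
force: [0.1, -0.9, -0.6]
width: 0.0876
gripper_force: 0.0
```

Emit:
play_rows(
  travel=[
    [1,-0.49,0],
    [1,-0.49,0],
    [1,-0.49,0],
    [1,-0.49,0],
    [1,-0.49,0],
    [1,-0.49,0],
    [1,-0.49,0],
    [1,-0.49,0],
  ],
  twist=[0,0,0,0,0,0,0,0],
)

```text
t: 5.9
eef_pos: [0.5317, 0.0905, 0.2081]
ee_rot: [-3.142, 0.0, -1.453]
force: [0.4, 1.2, 0.4]
width: 0.0875
gripper_force: 0.0
```

Emit:
play_rows(
  travel=[
    [1,-0.48,0],
    [1,-0.48,0],
    [1,-0.48,0],
    [0.8,-0.4,0],
    [0,0,0],
  ],
  twist=[0,0,0,0,0],
)

```text
t: 6.52
eef_pos: [0.5884, 0.0014, 0.2076]
ee_rot: [3.141, -0.0, -1.455]
force: [0.3, -0.6, 0.5]
width: 0.0874
gripper_force: 0.0
```

```bash
cat >> h.py <<'E'
from scipy.spatial.transform import Rotation as Rot
def wrist():
    "wrist frame with world R,t added"
    s=arm.get_state(); f=imaging.grab_frame("wrist")
    W=np.eye(4); W[:3,:3]=Rot.from_euler("xyz",s["ee_rot"]).as_matrix(); W[:3,3]=s["eef_pos"]
    C=np.linalg.inv(W@np.array(f["T_tool_cam"])); f["R"]=C[:3,:3]; f["t"]=C[:3,3]
    return s,f
E
python3 - <<'E'
from h import *
import cv2
s,f=wrist(); print(s["eef_pos"],s["ee_rot"]); print(f["T_tool_cam"],f["fx"])
cv2.imwrite("pics/w1.png",f["pixels"][:,:,::-1])
for b in models.boxes_of("loupe","wrist")[:2]: print(b,ray(f,*b["extent"][:2],.115))
E
```

```text
[0.58840056 0.00138032 0.20764611] [ 3.14095121e+00 -2.54495613e-04 -1.45495028e+00]
[[ 3.62790398e-04 -9.63913423e-01 -2.66215668e-01  7.18135152e-02]
 [ 9.99999860e-01  4.52444437e-04 -2.75441785e-04  4.31979449e-04]
 [ 3.85949832e-04 -2.66215531e-01  9.63913452e-01 -1.77299685e-01]
 [ 0.00000000e+00  0.00000000e+00  0.00000000e+00  1.00000000e+00]] 372.59586589510786
{'extent': [306.5, 238.0, 42.4, 55.0], 'confidence': 0.57} [0.58959157 0.00305739 0.115     ]
```

View pics/w1.png

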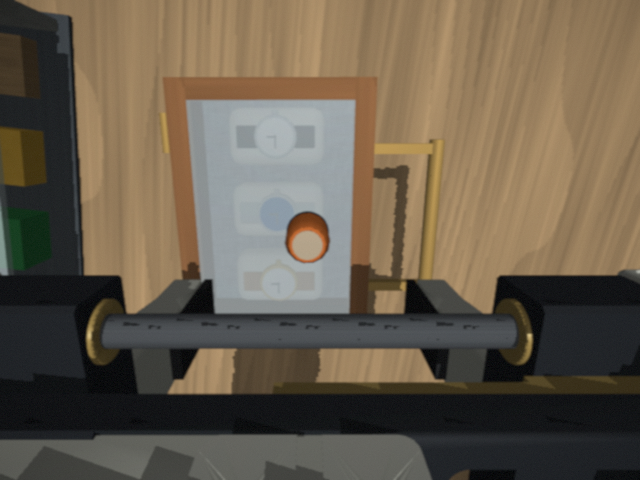

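The wrist view shows the loupe's top disc at (307,246), centred between the open fingers, and the bar from (437,150) to (428,287).

Run:
```python
from h import *
import cv2
s,f=wrist()
print("loupe top",ray(f,307,246,.125)," pred TCP px",proj(f,s["eef_pos"]))
a=ray(f,437,150,.08);b=ray(f,428,287,.08);print("bar",a,b,"yaw",np.arctan2(-(a-b)[0],(a-b)[1]), (a+b)/2)
m=[ray(f,*p,.085) for p in [(164,80),(377,78)]];print("corners",m,np.linalg.norm(m[0]-m[1]))
```

```text
loupe top [0.58824894 0.00769326 0.125     ]  pred TCP px (np.float64(308.121213778683), np.float64(282.7070587406181))
bar [ 0.49328849 -0.07042314  0.08      ] [0.47674132 0.04581808 0.08      ] yaw -3.000190643035321 [ 0.48501491 -0.01230253  0.08      ]
corners [array([ 0.70817404, -0.09650144,  0.085     ]), array([ 0.55031971, -0.11651039,  0.085     ])] 0.15911739717403584
```

Emit:
play_rows(
  travel=[
    [-0.14,0,0.8],
    [0,0,0.8],
    [0,0,0.8],
    [0,0,0.8],
    [0,0,0.5],
    [0,0,0.24],
    [0,0,0],
    [0,0,0],
  ],
  twist=[0,0,0,0,0,0,0,0],
)

```text
t: 7.68
eef_pos: [0.5884, 0.007, 0.1103]
ee_rot: [-3.14, 0.0, -1.453]
force: [0.5, -0.8, 0.9]
width: 0.0876
gripper_force: 0.0
```

Run:
```python
from h import *
import cv2
s,f=wrist(); print(s["eef_pos"],s["force"]);cv2.imwrite("pics/w2.png",f["pixels"][:,:,::-1])
```

```text
[0.58835481 0.00699631 0.11026247] [ 0.45329468 -0.83427906  0.87325842]
```

View pics/w2.png

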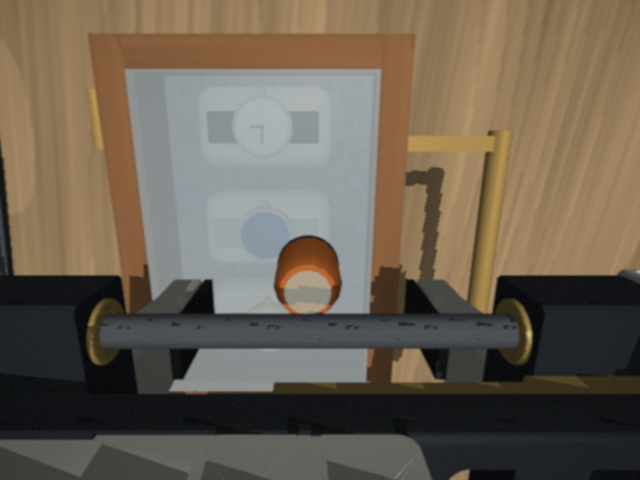

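The loupe's top disc is around (308,293), partly hidden by the spindle.

Run:
```python
from h import *
s,f=wrist(); print(ray(f,308,293,.125),ray(f,308,236,.09),s["eef_pos"],proj(f,[.588,.007,.125]))
```

```text
[0.58842993 0.00622909 0.125     ] [ 0.59073932 -0.01211861  0.09      ] [0.58833597 0.00697445 0.11030653] (np.float64(308.7124551903289), np.float64(294.6013406235843))
```

Emit:
play_rows(
  travel=[
    [0,0,0],
    [0,0,0],
    [0,0,0],
    [0,0,0],
  ],
  twist=[0,0,0,0],
  fingers=0.46,
  newtons=12,
)

```text
t: 8.28
eef_pos: [0.5879, 0.0068, 0.1096]
ee_rot: [3.142, -0.0, -1.453]
force: [-0.3, -0.4, -0.3]
width: 0.0532
gripper_force: 0.0
```

Emit:
play_rows(
  travel=[
    [0,0,0],
    [0,0,0],
    [0,0,0],
    [0,0,0],
    [0,0,0],
  ],
  twist=[0,0,0,0,0],
  fingers=0.2,
  newtons=12,
)

```text
t: 8.9
eef_pos: [0.5879, 0.0068, 0.1095]
ee_rot: [3.142, -0.0, -1.453]
force: [0.1, -0.0, 0.3]
width: 0.0175
gripper_force: 0.0
```

Run:
```python
from h import *
import cv2
s,f=wrist(); print(s["eef_pos"],s["width"]);a=f["pixels"][:,:,::-1]
g=imaging.grab_frame("scene")["pixels"][:,:,::-1][180:330,220:400]
cv2.imwrite("pics/w3.png",np.hstack([cv2.resize(a[150:,:],(400,300))[:, :],cv2.resize(g,(360,300))]))
```

```text
[0.58785721 0.00683527 0.10953496] 0.01749489291694627
```

View pics/w3.png

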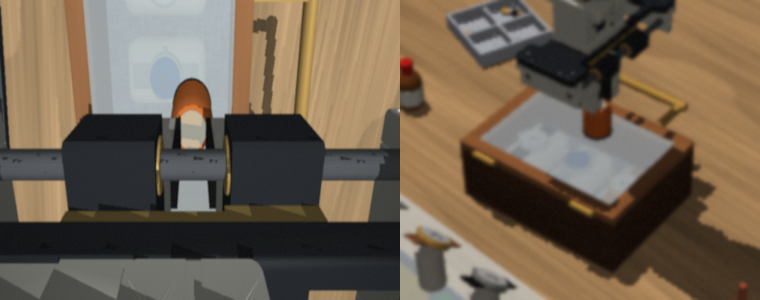

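The fingers shut to 17.5 mm with no contact. They look as if they closed above the loupe, so I'm checking where the tips really are from close up.

Run:
```python
from h import *
import cv2
s,f=wrist(); a=np.ascontiguousarray(f["pixels"][:,:,::-1])
F=imaging.grab_frame("scene"); b=np.ascontiguousarray(F["pixels"][:,:,::-1])
p=s["eef_pos"]
for k,col in((0.019,(0,255,0)),(0,(255,0,255)),(-.019,(255,255,0))):
    q=p-[0,0,k]
    print(k,proj(f,q),proj(F,q))
A=cv2.resize(a[200:400,220:400],None,fx=2.2,fy=2.2,interpolation=cv2.INTER_CUBIC)
B=cv2.resize(b[180:270,270:360],(440,440),interpolation=cv2.INTER_CUBIC)
for k,col in((0.019,(0,255,0)),(0,(255,0,255)),(-.019,(255,255,0))):
    u,v=proj(F,p-[0,0,k]); cv2.circle(B,(int((u-270)*440/90),int((v-180)*440/90)),3,col,-1)
    u,v=proj(f,p-[0,0,k]); cv2.circle(A,(int((u-220)*2.2),int((v-200)*2.2)),3,col,-1)
cv2.imwrite("pics/w4.png",np.hstack([A[:440,:],B]))
```

```text
0.019 (np.float64(308.2012336830028), np.float64(269.86369730165416)) (np.float64(319.12805440759166), np.float64(243.42473579324894))
0 (np.float64(308.12155155868635), np.float64(282.70630161160756)) (np.float64(319.0675330775784), np.float64(237.14258779653508))
-0.019 (np.float64(308.02487147568587), np.float64(298.28851733791146)) (np.float64(319.00594167698273), np.float64(230.7493658732639))
```

View pics/w4.png

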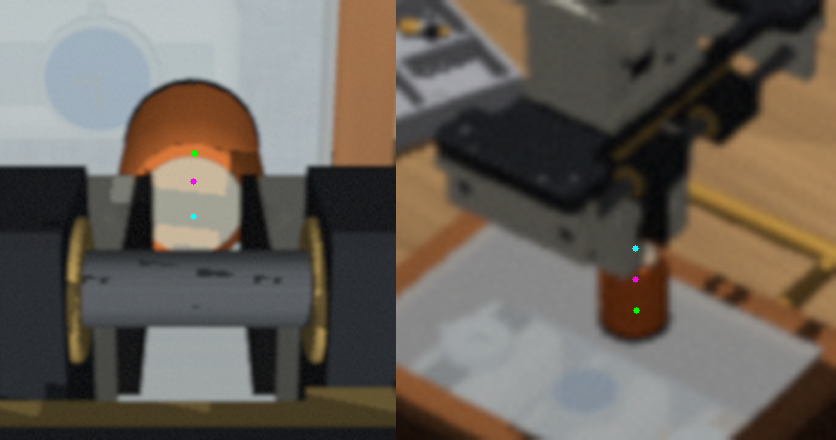

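The tips end at about reported z + 19 mm (the cyan mark), not z − 19 mm. The reported TCP therefore sits about 38 mm ahead of the real grasp point. I'll open, go down about 37 mm watching the force, and grasp again.

Emit:
play_rows(
  travel=[
    [0,0,0],
    [0,0,0],
    [0,0,0],
    [0,0,0],
    [0,0,0],
    [0,0,0],
    [0,0,0],
  ],
  twist=[0,0,0,0,0,0,0],
  fingers=0.8,
)

```text
t: 9.98
eef_pos: [0.5879, 0.0069, 0.1096]
ee_rot: [3.142, 0.0, -1.453]
force: [-0.2, -0.1, 0.7]
width: 0.07
gripper_force: 0.0
```

Emit:
play_rows(
  travel=[
    [0,0,0.3],
    [0,0,0.3],
    [0,0,0.3],
    [0,0,0.1],
    [0,0,0],
  ],
  twist=[0,0,0,0,0],
)

```text
t: 10.6
eef_pos: [0.5878, 0.0068, 0.0843]
ee_rot: [3.141, -0.0, -1.453]
force: [-0.4, -1.4, -0.2]
width: 0.0702
gripper_force: 0.0
```

Emit:
play_rows(
  travel=[
    [0,0,0.2],
    [0,0,0.15],
    [0,0,0],
    [0,0,0],
  ],
  twist=[0,0,0,0],
)

```text
t: 11.1
eef_pos: [0.5879, 0.0068, 0.0759]
ee_rot: [-3.142, -0.0, -1.453]
force: [0.9, 0.3, 0.1]
width: 0.0701
gripper_force: 0.0
```

Emit:
play_rows(
  travel=[
    [0,0,0],
    [0,0,0],
    [0,0,0],
    [0,0,0],
    [0,0,0],
  ],
  twist=[0,0,0,0,0],
  fingers=0.3,
  newtons=12,
)

```text
t: 11.72
eef_pos: [0.5879, 0.0069, 0.0759]
ee_rot: [-3.141, 0.0, -1.453]
force: [-0.2, -0.3, 0.4]
width: 0.0333
gripper_force: 12.0
```

Emit:
play_rows(
  travel=[
    [0,0,-0.3],
    [0,0,-0.5],
    [0,0,-0.8],
    [0,0,-0.8],
    [0,0,0],
    [-0.4,0.1,0],
    [-0.8,0.26,0],
    [-0.8,0.26,0],
  ],
  twist=[0,0,0,0,0,0,0,0],
)

```text
t: 12.72
eef_pos: [0.5655, 0.0554, 0.1349]
ee_rot: [3.14, -0.0, -1.453]
force: [-0.1, 0.9, 0.6]
width: 0.0334
gripper_force: 12.0
```

Emit:
play_rows(
  travel=[
    [-0.9,0.3,0],
    [-1,0.33,0],
    [-1,0.33,0],
    [-1,0.33,0],
    [-1,0.33,0],
    [-1,0.33,0],
    [-1,0.33,0],
    [-1,0.33,0],
  ],
  twist=[0,0,0,0,0,0,0,0],
)

```text
t: 13.72
eef_pos: [0.4773, 0.2439, 0.135]
ee_rot: [3.14, -0.001, -1.453]
force: [0.4, 0.0, -1.2]
width: 0.0338
gripper_force: 12.0
```

Emit:
play_rows(
  travel=[
    [-1,0.33,0],
    [-0.8,0.27,0],
    [-0.6,0.2,0],
    [-0.4,0.13,0],
    [0,0,0],
    [0,0,0],
  ],
  twist=[0,0,0,0,0,0],
)

```text
t: 14.48
eef_pos: [0.4473, 0.3095, 0.1357]
ee_rot: [3.141, -0.0, -1.453]
force: [-0.5, 0.0, -0.5]
width: 0.0336
gripper_force: 12.0
```

Run:
```python
from h import *
import cv2
s,f=wrist(); print(s["eef_pos"],s["width"],s["gripper_force"])
T=imaging.grab_frame("top");F=imaging.grab_frame("scene")
cv2.imwrite("pics/w5.png",np.hstack([cv2.resize(f["pixels"],(400,300)),cv2.resize(F["pixels"][150:420,220:540],(400,300))])[:,:,::-1])
for n in["pad"]:
    for b in models.boxes_of(n,"wrist")[:1]: print(n,b,ray(f,*b["extent"][:2],.006))
```

```text
[0.44727183 0.30949211 0.13572391] 0.033599151302206864 11.999858325580135
pad {'extent': [310.4, 219.5, 141.4, 119.2], 'confidence': 0.58} [0.44617708 0.30478006 0.006     ]
```

View pics/w5.png

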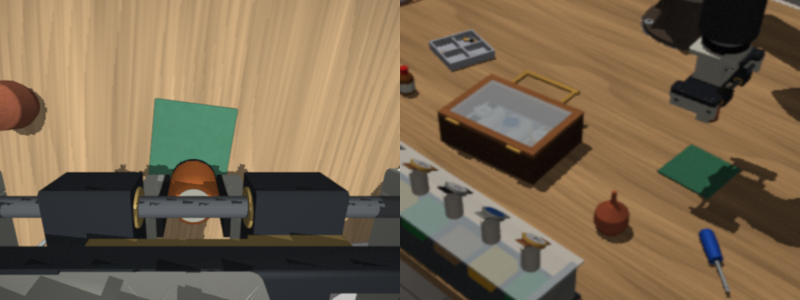

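The loupe is held upright and sits over the middle of the pad. I'm lowering it by about 139 mm.

Emit:
play_rows(
  travel=[
    [0,0,0.7],
    [0,0,0.9],
    [0,0,0.9],
    [0,0,0.9],
    [0,0,0.8],
    [0,0,0.6],
    [0,0,0.4],
    [0,0,0],
  ],
  twist=[0,0,0,0,0,0,0,0],
)

```text
t: 15.68
eef_pos: [0.4471, 0.3096, 0.0053]
ee_rot: [3.141, -0.001, -1.453]
force: [1.0, -0.2, 0.3]
width: 0.0334
gripper_force: 12.0
```

Emit:
play_rows(
  travel=[
    [0,0,0.1],
    [0,0,0.08],
    [0,0,0.08],
    [0,0,0],
    [0,0,0],
  ],
  twist=[0,0,0,0,0],
)

```text
t: 16.3
eef_pos: [0.4473, 0.31, -0.0006]
ee_rot: [-3.141, 0.0, -1.453]
force: [-0.3, 0.7, -1.1]
width: 0.0336
gripper_force: 12.0
```

Emit:
play_rows(
  travel=[
    [0,0,0.05],
    [0,0,0.04],
    [0,0,0],
    [0,0,0],
  ],
  twist=[0,0,0,0],
)

```text
t: 16.8
eef_pos: [0.4472, 0.3099, -0.003]
ee_rot: [3.142, -0.0, -1.453]
force: [0.8, -0.7, 0.9]
width: 0.0331
gripper_force: 12.0
```

Emit:
play_rows(
  travel=[
    [0,0,0.04],
    [0,0,0],
    [0,0,0],
  ],
  twist=[0,0,0],
)

```text
t: 17.18
eef_pos: [0.4473, 0.31, -0.0032]
ee_rot: [-3.141, 0.0, -1.453]
force: [-2.3, -1.7, 7.5]
width: 0.0336
gripper_force: 12.0
```

Contact: 7.5 N upward, at the predicted height. I'm releasing, opening slowly at first.

Emit:
play_rows(
  travel=[
    [0,0,0],
    [0,0,0],
    [0,0,0],
    [0,0,0],
  ],
  twist=[0,0,0,0],
  fingers=0.5,
)

```text
t: 17.68
eef_pos: [0.4472, 0.3099, -0.004]
ee_rot: [3.141, -0.0, -1.453]
force: [0.3, -1.0, -0.9]
width: 0.0435
gripper_force: 0.0
```

Emit:
play_rows(
  travel=[
    [0,0,0],
    [0,0,0],
    [0,0,0],
  ],
  twist=[0,0,0],
  fingers=0.8,
)

```text
t: 18.05
eef_pos: [0.4472, 0.3099, -0.004]
ee_rot: [3.142, -0.0, -1.453]
force: [-0.3, -0.3, -0.5]
width: 0.0668
gripper_force: 0.0
```

Emit:
play_rows(
  travel=[
    [0,0,-0.3],
    [0,0,-0.6],
    [0,0,-0.9],
    [0,0,-1],
    [0,0,-1],
    [0,0,-1],
    [0,0,-1],
    [0,0,-1],
  ],
  twist=[0,0,0,0,0,0,0,0],
)

```text
t: 19.05
eef_pos: [0.4472, 0.3099, 0.1683]
ee_rot: [-3.141, 0.001, -1.453]
force: [-0.1, 0.4, -0.1]
width: 0.0701
gripper_force: 0.0
```

Run:
```python
from h import *
import cv2
s,f=wrist(); print(s["t"],s["eef_pos"],s["width"])
F=imaging.grab_frame("scene")
cv2.imwrite("pics/w6.png",np.hstack([cv2.resize(f["pixels"],(400,300)),cv2.resize(F["pixels"][230:380,380:580],(400,300))])[:,:,::-1])
for b in models.boxes_of("loupe","scene")[:1]: print(b,ray(F,*b["extent"][:2],.026))
for b in models.boxes_of("loupe","wrist")[:1]: print(b,ray(f,*b["extent"][:2],.035))
```

```text
19.05 [0.44724585 0.3098552  0.16832038] 0.07013275281856109
{'extent': [460.4, 293.8, 15.8, 24.6], 'confidence': 0.52} [0.44317573 0.3113346  0.026     ]
{'extent': [309.1, 221.2, 43.1, 50.2], 'confidence': 0.96} [0.4471184  0.30771364 0.035     ]
```

View pics/w6.png

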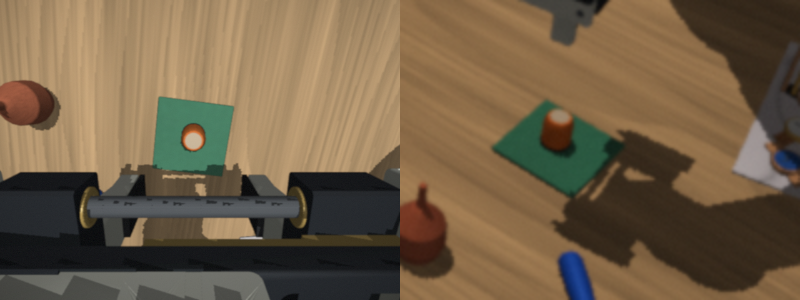

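The loupe is standing upright in the middle of the pad, released (wrist crop (193,137)). Next is the bar.

Emit:
play_rows(
  travel=[
    [0.7,0,0],
    [1,0,0],
    [1,0,0],
    [1,0,0],
    [1,0,0],
    [1,0,0],
    [1,0,0],
    [1,0,0],
  ],
  twist=[0,0,0,0,0,0,0,0],
  fingers=0.41,
)

```text
t: 20.25
eef_pos: [0.4696, 0.1163, 0.166]
ee_rot: [3.141, -0.0, -1.454]
force: [-0.6, -0.3, -0.2]
width: 0.0354
gripper_force: 0.0
```

Emit:
play_rows(
  travel=[
    [1,0,0.2],
    [1,0,0.4],
    [1,0,0.4],
    [1,0,0.4],
    [0.9,0,0.3],
    [0.5,0,0.1],
    [0,0,0],
    [0,0,0],
  ],
  twist=[0,0,0,0,0,0,0,0],
)

```text
t: 21.25
eef_pos: [0.4859, -0.0152, 0.1214]
ee_rot: [-3.141, 0.0, -1.453]
force: [0.0, -0.0, 0.1]
width: 0.0361
gripper_force: 0.0
```

Run:
```python
from h import *
import cv2
s,f=wrist(); print(s["t"],s["eef_pos"],s["width"])
print("bar px expected",proj(f,[.4855+.12*.04,-.016-.04,.08]),"real grasp",proj(f,s["eef_pos"]+[0,0,.038]))
cv2.imwrite("pics/w7.png",f["pixels"][:,:,::-1])
```

```text
21.25 [ 0.48590286 -0.01522996  0.12139626] 0.03609406189621757
bar px expected (np.float64(309.04082048427927), np.float64(190.9915264547816)) real grasp (np.float64(307.8493558362832), np.float64(317.6004240073528))
```

View pics/w7.png

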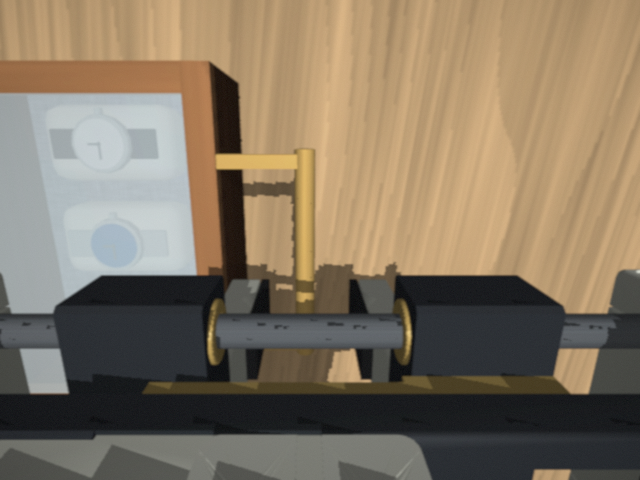

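The bar runs down column 305 or so, between the fingers and about 1.5 mm hinge-ward of centre. I'm going down onto it with that correction.

Emit:
play_rows(
  travel=[
    [0,-0.06,0.5],
    [0,0,0.6],
    [0,0,0.6],
    [0,0,0.5],
    [0,0,0.4],
    [0,0,0.4],
    [0,0,0.16],
    [0,0,0],
  ],
  twist=[0,0,0,0,0,0,0,0],
)

```text
t: 22.3
eef_pos: [0.4872, -0.0152, 0.0419]
ee_rot: [3.141, -0.0, -1.453]
force: [-0.2, -0.6, 0.2]
width: 0.036
gripper_force: 0.0
```

Emit:
play_rows(
  travel=[
    [0,0,0],
    [0,0,0],
    [0,0,0],
    [0,0,0],
    [0,0,0],
  ],
  twist=[0,0,0,0,0],
  fingers=0,
  newtons=40,
)

```text
t: 22.92
eef_pos: [0.4887, -0.0149, 0.0425]
ee_rot: [-3.139, 0.0, -1.452]
force: [5.2, -0.8, -1.6]
width: 0.0109
gripper_force: 40.0
```

Emit:
play_rows(
  travel=[
    [0,-0.06,-0.25],
    [0,-0.03,-0.48],
    [0,-0.1,-0.73],
    [0,-0.16,-0.71],
    [0,-0.22,-0.7],
    [0,-0.28,-0.68],
    [0,-0.34,-0.65],
    [0,0,0],
  ],
  twist=[0,0,0,0,0,0,0,0],
)

```text
t: 23.92
eef_pos: [0.5151, -0.0118, 0.1475]
ee_rot: [3.139, 0.0, -1.453]
force: [-5.2, 0.3, -1.1]
width: 0.011
gripper_force: 40.0
```

Emit:
play_rows(
  travel=[
    [0,-0.34,-0.62],
    [0,-0.45,-0.58],
    [0,-0.5,-0.54],
    [0,-0.3,-0.28],
    [0,-0.24,-0.22],
    [0,0,0],
    [0,0,0],
    [0,0,0],
  ],
  twist=[0,0,0,0,0,0,0,0],
)

```text
t: 24.92
eef_pos: [0.558, -0.0069, 0.2032]
ee_rot: [3.135, 0.0, -1.453]
force: [-16.3, 1.9, 14.2]
width: 0.0106
gripper_force: 40.0
```

Run:
```python
from h import *
import cv2
s=arm.get_state(); print(s["eef_pos"],s["force"],s["gripper_force"],s["width"], np.degrees(np.arcsin((s["eef_pos"][2]-.0421)/.21)))
F=imaging.grab_frame("scene")
hx=np.array([.613,-.001])+.08*np.array([.9926,.122]); 
A=cv2.resize(F["pixels"][160:400,220:540],(800,600))[:,:,::-1].copy()
for deg,c in((44,(255,0,0)),(50,(0,255,0)),(56,(0,0,255))):
    for y in(-.11,.11):
        t=np.radians(deg); e=np.array([.9926,.122]); n=np.array([-.122,.9926])
        q=hx-e*(.16*np.cos(t)-0*np.sin(t))+n*y; u,v=proj(F,[*q,.08+.16*np.sin(t)])
        cv2.circle(A,(int((u-220)*2.5),int((v-160)*2.5)),3,c,-1)
cv2.imwrite("pics/w8.png",A)
```

```text
[ 0.55797678 -0.00685426  0.20315695] [-16.28321334   1.94700574  14.20535006] 40.007243156433105 0.010575525641779866 50.079702775495385
```

View pics/w8.png

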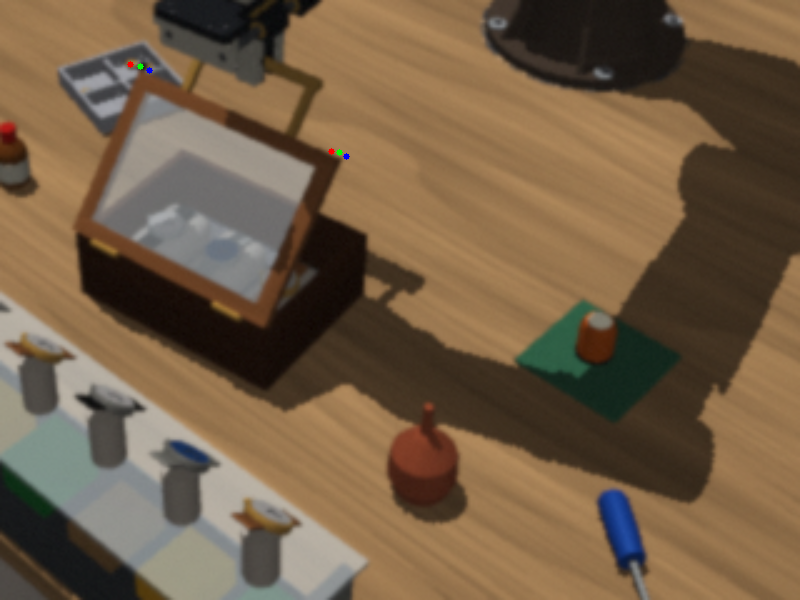

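The lid is up, the loupe is still standing on the pad at (597,337), and the bystanders look undisturbed. I'll ease the radial preload (about 20 N) and check the angle from the lid corners.

Emit:
play_rows(
  travel=[
    [0,0.08,-0.09],
    [0,0,0],
    [0,0,0],
  ],
  twist=[0,0,0],
)

```text
t: 25.35
eef_pos: [0.5595, -0.0066, 0.2046]
ee_rot: [3.14, -0.0, -1.453]
force: [0.1, 0.9, -4.4]
width: 0.0107
gripper_force: 40.0
```

Run:
```python
from h import *
from scipy.optimize import least_squares
F=imaging.grab_frame("scene")
px=np.array([(80,228),(265,325),(140,80),(338,157)])/2.5+[220,160]
def r(p):
    t,x,y=p; e=np.array([.9926,.122,0]); n=np.array([-.122,.9926,0]);z=np.array([0,0,1])
    o=np.array([x,y,.08]); out=[]
    for a,b in((0,-.11),(0,.11),(.16,-.11),(.16,.11)):
        q=o+n*b+a*(-e*np.cos(t)+z*np.sin(t))+.005*(e*np.sin(t)+z*np.cos(t)); out.append(proj(F,q))
    return (np.array(out)-px).ravel()
s=least_squares(r,[.87,.692,.009]); print(np.degrees(s.x[0]),s.x,s.fun.round(1))
print(arm.get_state()["force"])
```

```text
47.71106757756891 [0.83271522 0.69676664 0.01326793] [-2.5  0.9  0.7  1.5  0.5 -3.7  1.1  0.2]
[-1.19976629  0.00610763 -3.9956733 ]
```

```bash
python3 -c "
from station import arm
s=arm.get_state();print(s['eef_pos'],s['gripper_force'],s['width'],abs(s['qd']).max())
print(arm.job_done())"
```

```text
[ 0.55961508 -0.00660565  0.20475069] 40.00215947628021 0.01062556340158093 0.00268059823759092
the job is handed in; nothing more can be done
None
```

The loupe stands upright on the green pad, released, and the gripper is holding the lid at about 50° open (47.7–50.7° by my estimates); the job is handed in, but no verdict came back.

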